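Stack a parts tray on the runner and run the pair home

ROBOT

A 6-joint arm with a two-finger parallel gripper is mounted at the origin on the work surface. World frame = base frame: x ahead of the robot, y to its left, z up, the work surface at z = 0. Lengths are in m, angles in degrees, forces in N, time in s.
With the tool pointing down it reaches from about 0.4 to 0.825 m from the base axis. Payload 7 kg.
Tool frame: the origin (TCP) lies at the very end of the fingers, on their centre line; the grasp point (between the pads) lies 19 mm behind it (ctrl.tcp_to_grasp is the distance from the TCP to the grasp point, in m); z points along the fingers, x is the direction in which the jaws open and shut, and the axes are right-handed (so a half turn about z gives the same grasp; the last joint's range is limited). The gripper opens to 88 mm and grips with 3 to 60 N. Pads are 19 mm wide; open, the fingers measure 130 mm over their backs; the gripper's body (78 mm by 193 mm) begins 47 mm behind the grasp point.
Start: joints at [-49.039, 20.546, 0.682, 0, -70.136, -16.507], TCP at [0.279, -0.614, 0.227] pointing down, gripper open.
Joint ranges: [-176.03, 176.03], [-82.01, 121.73], [-58.28, 71.71], [-173.87, 95.51], [-174.79, -0.11], [-173.66, 173.66]. Speed limits (degrees/s): [136.94, 136.94, 172.46, 180, 180, 180].

INTERFACE

Orientations are given as [roll, pitch, yaw] about the fixed x, y, z axes, in that order (R = Rz(yaw) Ry(pitch) Rx(roll)).
In Python, from plant import sensors, vision, ticket, ctrl gives the robot as it stands. The module is installed in compiled form; this text tells all that it offers.
- The arm moves only by the tool drive_tool, never from a script. Its argument "moves" is a list of rows, each a list of 6 numbers: the shift along the tool's x, y, z in units of 0.15 m (1.0 is 0.15 m), then the turn, a rotation vector about the tool's x, y, z in units of 60 degrees (1.0 is 60 degrees). In form: [[dx, dy, dz, rx, ry, rz], ...]. A call has 1 to 8 rows; each row is the pose to reach, as a shift and turn from the pose measured when the call began, along the tool's axes at that moment; what a row does not reach only later rows make up. A row lasts 1/10 s, in which the tool goes at most 50 mm and 8.59 degrees, less where a joint would pass 70% of its speed; a pose out of reach is approached as far as the arm can. A call with a number of a shift or a turn outside -1 to 1 is refused whole. A call with a gripper value outside its range is refused whole. "fingers" is the opening, from -1 (shut) to 1 (fully open), set as the call begins (left out, the last holds). The fingers move at their own pace and stop on an object; the grip force is fixed at half the most. Time passes only in rows, so rows that repeat a pose let the fingers close. It gives the time, the measured TCP pose, the force and the opening at its end, in the units of the state.
- sensors.get_obs(): the state, without advancing time (a new reading comes with each control period).
- vision.snapshot(name): name is "scene" or "side" or "wrist"; returns a dict with "pixels" (420x560x3 uint8, red, green, blue), "fx", "fy", "cx", "cy" (pixels), "k1" (the pictures are not rectified: a ray, as slopes to the right and down, at radius r is drawn at 1 + k1 r^2 times it, then the intrinsics apply), "R" (3x3) and "t" (3): a world point X has camera coordinates R X + t. Camera axes: x right, y down, z forward; pixel columns grow to the right and rows downward; lengths in m; the calibration is good to about 2 mm. A picture is of the moment at which its call begins. There is no depth.
- ticket.close_job(): hands the job in, once; it reports no verdict.
The state is a dict: "clock": time; "joint_pos": joint angles; "qvel": joint speeds; "tau": joint torques, N m; "tool_pos": TCP position; "orientation": TCP orientation; "force": force on the tool from outside, world axes, zero at the start; "moment": the same for the moment, N m; "opening": finger opening in m.
Only numpy, scipy, OpenCV 4.12 (cv2) and the standard library are available. Lean on these libraries where they do the work, as an engineer would, in place of code of your own. Each camera call takes 0.05 s, during which the arm holds its last target.

TASK

Lift the loose parts tray by its bar handle, lower it gently onto the tray on the bench runner and feel for the place where its four corner lugs drop into the sockets. With the tray fully down, push the stacked pair back along the runner until it meets the end stop, without forcing it, then let go and draw clear. Keep the tray level, touch nothing but the loose tray with the robot, and leave the things around alone.

Things in the scene. Friction and masses are not known exactly. Their poses are not given: they have to be found in the camera images.
- upper_tray: Loose grey plastic tray holding four fixed steel bushes, 0.4 to 0.8 kg, standing on its lugs. 150 (x) by 180 (y) mm, floor's underside 12, wall tops 47 mm above its origin, which is at the centre in the plane of the lug tips, z up. Round lugs, 16 mm in diameter, 12 mm long, tips 15 mm, under the corners at x +-52, y +-74 mm. Same after half a turn about z.
- bar (a point): Middle of the loose tray's handle, 63 mm above its origin: a level bar along the tray's y, 16 mm wide in x, 18 mm high, 110 mm long, on posts at y +-49 mm. Beside and under it is free room: tray walls at x +-71 mm, bushes only beyond |y| = 42 mm and lower than 36 mm above the tray's origin.
- carrier: Dark steel runner base fixed to the bench, 274 (x) by 190 (y) mm, origin at its centre on the bench, z up. On it the lower grey tray, 210 (x) by 180 (y) mm, slides along the base's x only, square to it at y 0. That tray is NOT measured: at the start its centre is anywhere from x -32 to +16 mm. It is stiff: about 5 N slides it, and it stays where left.
- rails (a point): Fixed point of the base at its x 0, y 0, 65 mm up: the height of the tops of two flat rails, 32 mm wide, along the lower tray's sides at y +-74 mm, end to end. Sockets in them, 19 (x) by 21 (y) mm, 16 mm deep, lie 52 mm either side of the lower tray's centre. Loose tray's origin: 65 mm up with lugs on the rails, 53 mm up when fully down.
- stop (a point): Fixed point of the base at its x 26, y 0, z 53 mm: where the loose tray's origin is when fully down and home, the lower tray against the end stop (the upright plate at the base's +x end). The lower tray slides from here to 66 mm towards -x. The trays must never press on each other with more than 40 N.
- oil_can: Bystander: upright aluminium can, 60 mm in diameter, 120 mm tall, origin under its centre.
- sleeve: Bystander: flanged steel sleeve, flange 80 mm in diameter, 60 mm tall, origin under its centre.
- wrench: Bystander: steel wrench 160 mm long lying on the bench, origin under its middle.

How it is judged:
By the outcome, as a careful person would: the job done as asked, in the order asked, and still so for the second after the job is handed in, with the robot touching nothing.
It also fails if it takes over 72 s, if anything falls off the work surface, if the arm or the gripper's body presses on something with over 40 N, if the wrist force passes 120 N, or if a joint passes its speed limit or range.

## Working session

There is one attempt and no reset: what is moved stays moved. The work goes in short steps, Python scripts to look and compute and a tool call to move; the robot and the scene stay as the last step left them, time stands still between calls to the robot, and variables do not carry over. Pictures are saved under pics/ and viewed, and the job is handed in when it is done.

Besides the shell and the picture viewer there is one more tool, called as name([rows], argument=value, ...), one row to a line, values as JSON. drive_tool: Moves the arm, as the interface text tells. Shifts and turns lie within -1 to 1; 1 stands for 0.15 m of shift or 60 degrees of turn. Its arguments: {"type":"object","properties":{"moves":{"type":"array"},"fingers":{"type":"number"}},"required":["moves"]}

```bash
mkdir -p pics
cat > h.py <<'E'
import numpy as np, cv2, pickle
from plant import sensors, vision, ticket, ctrl
def snap(name, tag):
    s=vision.snapshot(name); cv2.imwrite(f'pics/{tag}.png', s['pixels'][:,:,::-1]); pickle.dump(dict(s),open(f'pics/{tag}.pkl','wb')); return s
def load(tag): return pickle.load(open(f'pics/{tag}.pkl','rb'))
def ray(s,u,v):
    xd=(u-s['cx'])/s['fx']; yd=(v-s['cy'])/s['fy']; rd=np.hypot(xd,yd); r=rd
    for _ in range(50): r=rd/(1+s['k1']*r*r)
    f=r/rd if rd>0 else 1
    R=np.array(s['R']);t=np.array(s['t'])
    return -R.T@t, R.T@np.array([xd*f,yd*f,1])
def onz(s,u,v,z):
    c,d=ray(s,u,v); return c+d*(z-c[2])/d[2]
def proj(s,X):
    p=np.array(s['R'])@np.array(X)+np.array(s['t']); x,y=p[:2]/p[2]; k=1+s['k1']*(x*x+y*y)
    return np.array([s['fx']*x*k+s['cx'], s['fy']*y*k+s['cy']])
def cross(s1,p1,s2,p2):
    c1,d1=ray(s1,*p1);c2,d2=ray(s2,*p2)
    A=np.stack([d1,-d2],1); ab=np.linalg.lstsq(A,c2-c1,rcond=None)[0]
    a=c1+ab[0]*d1;b=c2+ab[1]*d2; return (a+b)/2, np.linalg.norm(a-b)
E
python3 - <<'E'
from h import *
for n in ['scene','side','wrist']:
    s=snap(n,n+'0'); print(n, s['fx'],s['k1'],-np.array(s['R']).T@s['t'])
print(sensors.get_obs(), ctrl.tcp_to_grasp)
E
```

```text
scene 414.4928607690559 -0.10711579492921033 [0.97325607 0.50372544 0.60495799]
side 484.5857302976429 -0.11011094929262703 [ 0.48465651 -0.75799685  0.57676123]
wrist 298.07796393126944 -0.02414208962537013 [ 0.20323037 -0.6479984   0.38463857]
{'clock': 0.15, 'joint_pos': array([-4.90429388e+01,  2.05845751e+01,  6.45257063e-01, -1.32902136e-02,
       -7.01371811e+01, -1.65062652e+01]), 'qvel': array([ 0.05660516, -0.17182911,  0.09320403,  0.0528539 ,  0.08105226,
        0.02100079]), 'tau': array([-2.51892459e-05, -5.83273673e+01,  2.93291563e+01,  7.00118244e+00,
        8.75397149e-03, -1.09150762e-04]), 'tool_pos': array([ 0.27919143, -0.6141378 ,  0.22580884]), 'orientation': array([-1.79990244e+02, -7.68966418e-02,  1.14446265e+02]), 'force': array([-0.88352391,  0.02212568, -0.17555188]), 'moment': array([-3.84054607e-02, -7.46649471e-06, -8.29902252e-03]), 'opening': 0.08754633206335392} 0.0188
```

View pics/scene0.png

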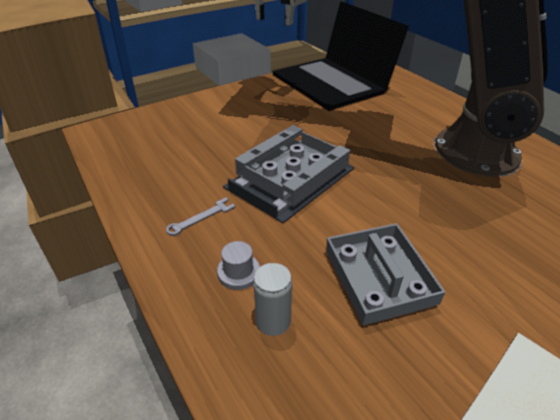

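View pics/side0.png

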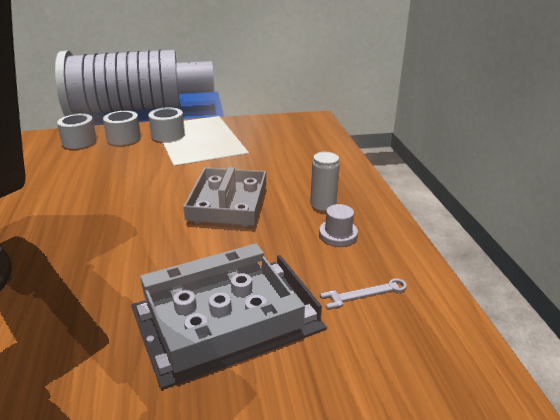

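View pics/wrist0.png

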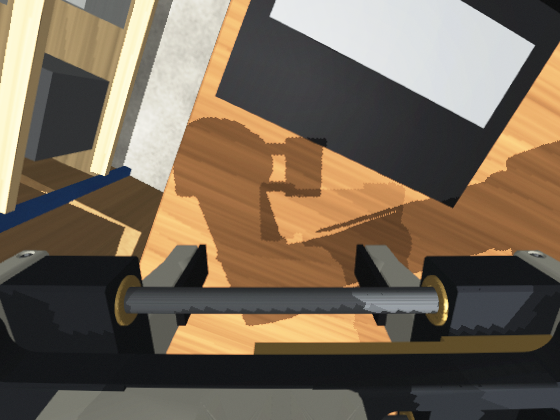

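Scene shows the loose tray around (383,272) and the carrier around (290,172). Side shows the tray at (228,197), the carrier at (228,315), the can at (325,182), the sleeve at (338,225) and the wrench at (365,293). I'll zoom in for corner picking.

```bash
cat > z.py <<'E'
import cv2,sys
def z(tag,x0,y0,x1,y1,k):
    im=cv2.imread(f'pics/{tag}.png')[y0:y1,x0:x1]; im=cv2.resize(im,None,fx=k,fy=k,interpolation=cv2.INTER_CUBIC)
    for x in range((x0+9)//10*10,x1,10):
        cv2.line(im,((x-x0)*k,0),((x-x0)*k,6 if x%50 else 14),(0,255,255),1)
        if x%20==0: cv2.putText(im,str(x),((x-x0)*k-8,24),0,.35,(0,255,255),1)
    for y in range((y0+9)//10*10,y1,10):
        cv2.line(im,(0,(y-y0)*k),(6,(y-y0)*k),(0,255,255),1)
        if y%20==0: cv2.putText(im,str(y),(8,(y-y0)*k+4),0,.35,(0,255,255),1)
    cv2.imwrite(f'pics/{sys.argv[7]}.png',im); print(im.shape)
z(sys.argv[1],*map(int,sys.argv[2:7]))
E
python3 z.py scene0 320 220 450 325 5 zs_tray; python3 z.py side0 175 160 275 230 7 zd_tray
python3 z.py scene0 220 120 360 220 5 zs_car; python3 z.py side0 125 240 335 390 3 zd_car
```

```text
(525, 650, 3)
(490, 700, 3)
(500, 700, 3)
(450, 630, 3)
```

View pics/zs_tray.png

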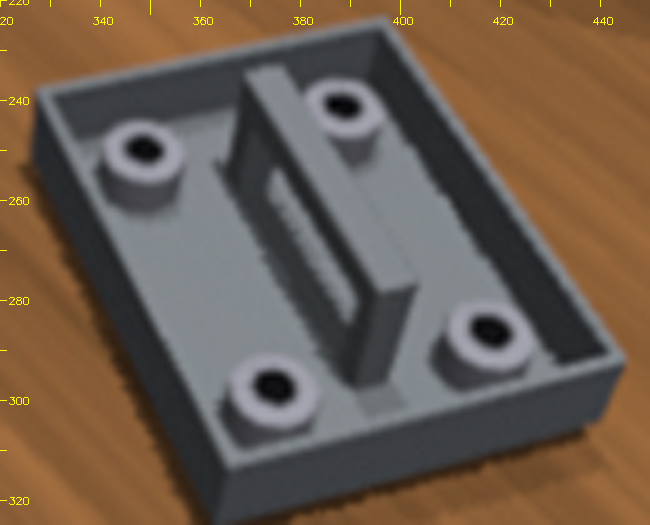

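View pics/zd_tray.png

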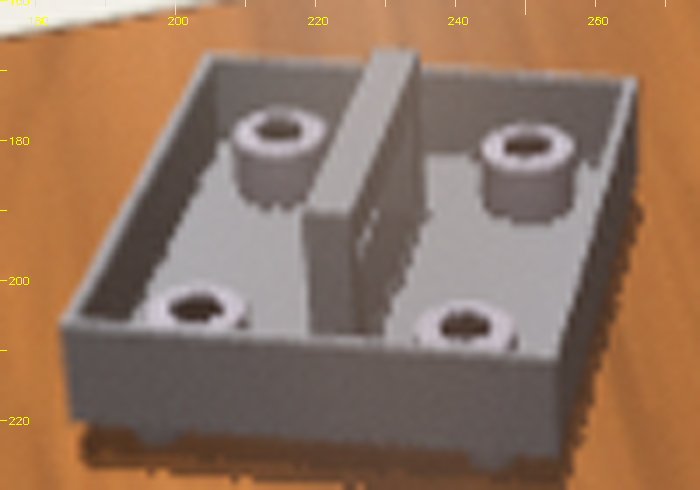

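View pics/zs_car.png

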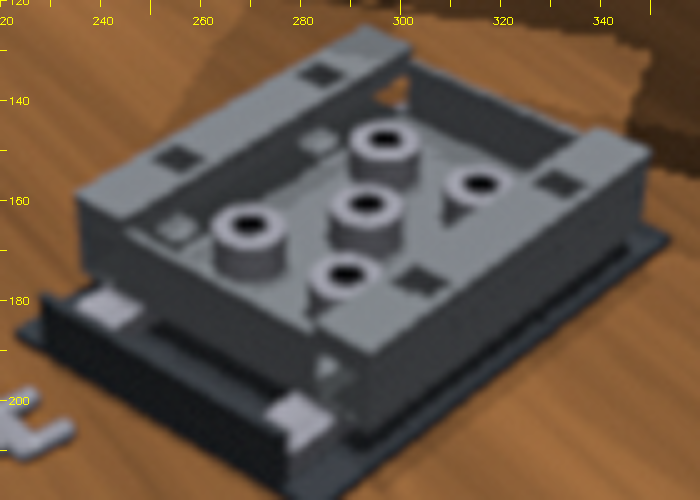

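View pics/zd_car.png

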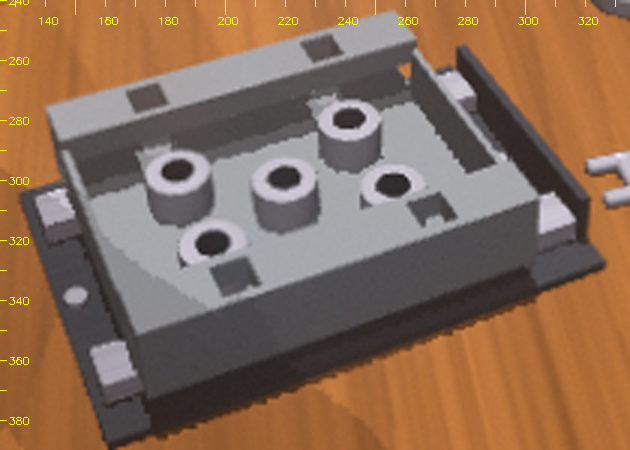

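```bash
cat > m.py <<'E'
from h import *
S=load('scene0');D=load('side0')
def rep(n,s,pts,z):
    P=np.array([onz(s,*p,z) for p in pts])[:,:2]*1000
    print(n,P.round(1).tolist(),'mean',P.mean(0).round(1)); return P
def yaw(a,b): d=b-a; return np.degrees(np.arctan2(d[1],d[0])).round(2)
# tray top corners order: farleft.. 
a=rep('trayS',S,[(327.5,237.5),(396.5,223.5),(444.5,291.5),(365.5,313)],.047)
b=rep('trayD',D,[(265.5,171.5),(205,168),(184,206),(255,211)][::1],.047)
for P in (a,b): print([yaw(P[i],P[(i+1)%4]) for i in range(4)],[np.linalg.norm(P[i]-P[(i+1)%4]).round(1) for i in range(4)])
a=rep('barS',S,[(369,234),(377,233),(403,276),(394,278.5)],.072)
b=rep('barD',D,[(229,167),(234.5,167),(225.5,190),(218.5,190)],.072)
a=rep('sockS',S,[(256,151.5),(284,135),(332,156.5),(304,176)],.065)
b=rep('sockD',D,[(232.3,255.7),(174,272.3),(203.3,332),(269.3,309.3)],.065)
for P in (a,b): print([yaw(P[i],P[(i+1)%4]) for i in range(4)],[np.linalg.norm(P[i]-P[(i+1)%4]).round(1) for i in range(4)])
# rail outer corners (top) 
a=rep('railS',S,[(236,159),(293,125.5),(349.5,151),(294.5,190)],.065)
b=rep('railD',D,[(257,243),(140.5,276),(170,352),(304.5,306)],.065)
for P in (a,b): print([yaw(P[i],P[(i+1)%4]) for i in range(4)],[np.linalg.norm(P[i]-P[(i+1)%4]).round(1) for i in range(4)])
E
python3 m.py
```

```text
trayS [[592.9, 82.0], [452.3, 125.8], [504.1, 295.5], [646.7, 252.5]] mean [549. 189.]
trayD [[645.5, 243.0], [506.1, 284.9], [453.2, 118.7], [596.3, 74.6]] mean [550.3 180.3]
[np.float64(162.7), np.float64(73.02), np.float64(-16.76), np.float64(-107.5)] [np.float64(147.3), np.float64(177.4), np.float64(149.0), np.float64(178.8)]
[np.float64(163.27), np.float64(-107.65), np.float64(-17.15), np.float64(73.71)] [np.float64(145.5), np.float64(174.3), np.float64(149.7), np.float64(175.4)]
barS [[539.6, 135.4], [525.2, 141.6], [559.1, 242.8], [575.7, 238.2]] mean [549.9 189.5]
barD [[559.4, 231.4], [571.7, 229.3], [541.9, 127.3], [527.4, 129.7]] mean [550.1 179.4]
sockS [[571.2, -224.9], [473.8, -252.7], [431.7, -111.5], [531.6, -83.8]] mean [ 502.1 -168.3]
sockD [[533.2, -90.2], [433.4, -119.0], [473.6, -260.8], [573.9, -231.1]] mean [ 503.5 -175.3]
[np.float64(-164.08), np.float64(106.58), np.float64(15.49), np.float64(-74.35)] [np.float64(101.3), np.float64(147.3), np.float64(103.7), np.float64(146.5)]
[np.float64(-163.93), np.float64(-74.2), np.float64(16.49), np.float64(106.14)] [np.float64(103.8), np.float64(147.4), np.float64(104.7), np.float64(146.7)]
railS [[626.1, -222.5], [427.7, -280.4], [381.3, -107.9], [577.1, -54.1]] mean [ 503.  -166.2]
railD [[580.6, -60.6], [378.8, -119.7], [426.4, -290.8], [627.7, -233.5]] mean [ 503.4 -176.1]
[np.float64(-163.74), np.float64(105.05), np.float64(15.35), np.float64(-73.79)] [np.float64(206.6), np.float64(178.6), np.float64(203.0), np.float64(175.4)]
[np.float64(-163.68), np.float64(-74.46), np.float64(15.9), np.float64(105.21)] [np.float64(210.3), np.float64(177.6), np.float64(209.3), np.float64(179.1)]
```

```bash
cat > m2.py <<'E'
from h import *
S=load('scene0');D=load('side0'); print(S['cx'],S['cy'],D['cx'],D['cy'])
def t(n,A,B):
    for p,q in zip(A,B):
        X,e=cross(S,np.array(p)-.5,D,np.array(q)-.5); print(n,(X*1000).round(1),(e*1000).round(1))
t('wall47',[(444.5,291.5),(365.5,313),(327.5,237.5),(396.5,223.5)],[(265.5,171.5),(205,168),(255,211),(184,206)][:0] or [(265.5,171.5),(205,168),(255,211),(184,206)])
t('sock65',[(256,151.5),(284,135),(332,156.5),(304,176)],[(269.3,309.3),(203.3,332),(174,272.3),(232.3,255.7)])
t('rail65',[(236,159),(293,125.5),(349.5,151),(294.5,190)],[(304.5,306),(170,352),(140.5,276),(257,243)])
E
python3 m2.py
```

```text
284.9613195743958 209.15688358296157 281.4254849533641 208.82613150755543
wall47 [598.6 289.8  68.9] 127.5
wall47 [563.3 247.3  32.3] 133.2
wall47 [594.3  79.6  46.1] 3.5
wall47 [451.7 123.5  45.9] 1.1
sock65 [ 572.2 -228.4   64.4] 3.0
sock65 [ 472.5 -257.8   63.3] 0.9
sock65 [ 431.5 -115.    63.8] 2.1
sock65 [531.8 -86.8  64.1] 1.7
rail65 [ 626.2 -228.8   62.5] 3.6
rail65 [ 425.1 -287.1   62.3] 0.7
rail65 [ 377.2 -114.    61.6] 0.0
rail65 [578.6 -56.8  64.4] 3.6
```

```bash
python3 z.py scene0 215 140 360 225 5 zs_base
cat > m3.py <<'E'
from h import *
S=load('scene0');D=load('side0'); h=np.array([.5,.5])
tr=[(onz(S,*(np.array(p)-h),.047)) for p in [(327.5,237.5),(396.5,223.5),(444.5,291.5),(365.5,313)]]
td=[(onz(D,*(np.array(p)-h),.047)) for p in [(265.5,171.5),(205,168),(184,206),(255,211)]]
print('tray',np.mean(tr,0),np.mean(td,0))
tr=[(onz(S,*(np.array(p)-h),.072)) for p in [(369,234),(377,233),(403,276),(394,278.5)]]
td=[(onz(D,*(np.array(p)-h),.072)) for p in [(229,167),(234.5,167),(225.5,190),(218.5,190)]]
print('bar',np.mean(tr,0),np.mean(td,0))
print(cross(S,(353.5,167.5),D,(131.5,304.5)),cross(S,(223,187),D,(326,328)))
print('can',onz(S,272.5,276,.12),onz(D,325.5,157,.12),'sleeve',onz(S,237,254,.06),onz(D,340,212,.06),'wrench',onz(S,200,217,0),onz(D,365,293,0))
E
python3 m3.py
```

```text
(425, 725, 3)
tray [0.54891761 0.18754871 0.047     ] [0.54938507 0.18275133 0.047     ]
bar [0.54979488 0.18812539 0.072     ] [0.5492241  0.18193292 0.072     ]
(array([ 0.35354287, -0.11518796,  0.00166314]), np.float64(0.0010897336144679874)) (array([ 6.67292768e-01, -2.22689824e-01, -9.15431270e-05]), np.float64(0.0027999129411822505))
can [0.76301552 0.15764924 0.12      ] [0.76184423 0.15060311 0.12      ] sleeve [0.76353631 0.03767349 0.06      ] [0.76045892 0.02191792 0.06      ] wrench [ 0.75660102 -0.15383314  0.        ] [ 0.7590471  -0.15400941  0.        ]
```

View pics/zs_base.png

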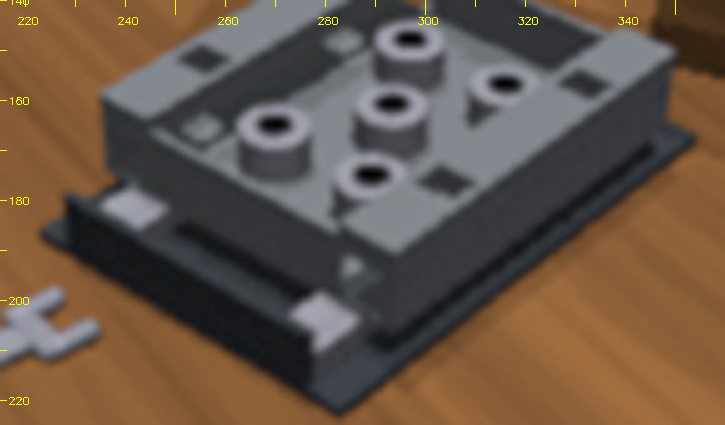

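```bash
cat > go.py <<'E'
import sys
from h import *
from scipy.spatial.transform import Rotation as Ro
# target x y z(mm) yaw : print needed shift in tool units and turn
def need(x,y,z,yaw):
    o=sensors.get_obs(); R=Ro.from_euler('xyz',o['orientation'],degrees=True)
    T=Ro.from_euler('xyz',[180,0,yaw],degrees=True)
    d=R.inv().apply(np.array([x,y,z])/1000-o['tool_pos'])/.15
    r=(R.inv()*T).as_rotvec(degrees=True)/60
    print('t',round(o['clock'],2),'pos',(o['tool_pos']*1000).round(1),'rpy',o['orientation'].round(2),'F',o['force'].round(1),'open',round(o['opening'],4)); print('NEED',d.round(4),r.round(4))
if __name__=='__main__': need(*map(float,sys.argv[1:5]))
E
python3 go.py 549.5 185 200 163; python3 go.py 480 -200 230 135
```

```text
t 0.15 pos [ 279.2 -614.1  225.8] rpy [-1.7999e+02 -8.0000e-02  1.1445e+02] F [-0.9  0.  -0.2] open 0.0875
NEED [4.104  3.8453 0.1769] [ 4.000e-04 -1.300e-03 -8.092e-01]
t 0.15 pos [ 279.2 -614.1  225.8] rpy [-1.7999e+02 -8.0000e-02  1.1445e+02] F [-0.9  0.  -0.2] open 0.0875
NEED [ 1.9594  2.3613 -0.0257] [ 1.000e-04 -1.300e-03 -3.426e-01]
```

drive_tool([
  [0.15, 0.15, 0, 0, 0, 0],
  [0.4, 0.4, 0, 0, 0, 0],
  [0.65, 0.65, 0, 0, 0, 0],
  [0.9, 0.9, 0, 0, 0, 0],
  [1, 1, 0, 0, 0, 0],
], fingers=0.3)

```text
clock: 0.65
tool_pos: [0.3541, -0.4128, 0.226]
orientation: [180.0, -0.1, 114.5]
force: [-0.1, -0.9, 0.1]
opening: 0.0578
```

drive_tool([
  [0.2, 0.2, 0, 0, 0, 0],
  [0.45, 0.45, 0, 0, 0, 0],
  [0.7, 0.7, 0, 0, 0, 0],
  [0.9, 0.9, 0, 0, 0, 0],
  [1, 1, 0, 0, 0, 0],
])

```text
clock: 1.15
tool_pos: [0.4291, -0.2111, 0.2265]
orientation: [179.9, -0.1, 114.6]
force: [-0.2, -0.6, 0.4]
opening: 0.0575
```

drive_tool([
  [0.2, 0.2, 0, 0, 0, -0.1],
  [0.45, 0.45, 0, 0, 0, -0.2],
  [0.7, 0.7, 0, 0, 0, -0.3],
  [0.9, 0.9, 0, 0, 0, -0.4],
  [1, 1, 0, 0, 0, -0.4],
])

```text
clock: 1.65
tool_pos: [0.5038, -0.009, 0.2269]
orientation: [179.9, -0.0, 139.0]
force: [-0.3, -1.2, -0.6]
opening: 0.0571
```

```bash
python3 go.py 549.5 185 200 163
```

```text
t 1.65 pos [503.8  -9.  226.9] rpy [ 1.7987e+02 -5.0000e-02  1.3898e+02] F [-0.3 -1.2 -0.6] open 0.0571
NEED [0.6189 1.1753 0.1821] [ 2.200e-03 -3.000e-04 -4.003e-01]
```

drive_tool([
  [0.1, 0.2, 0, 0, 0, -0.1],
  [0.25, 0.45, 0, 0, 0, -0.2],
  [0.4, 0.7, 0.05, 0, 0, -0.3],
  [0.55, 0.9, 0.1, 0, 0, -0.4],
  [0.62, 1, 0.18, 0, 0, -0.4],
  [0.62, 1, 0.18, 0, 0, -0.4],
])

```text
clock: 2.25
tool_pos: [0.5312, 0.1668, 0.1979]
orientation: [-180.0, -0.1, 163.0]
force: [0.3, -0.3, -0.7]
opening: 0.0569
```

```bash
python3 go.py 549.5 185 140 163
```

```text
t 2.25 pos [531.2 166.8 197.9] rpy [-1.8000e+02 -1.3000e-01  1.6301e+02] F [ 0.3 -0.3 -0.7] open 0.0569
NEED [-0.0819  0.1519  0.386 ] [-0.     -0.0022  0.0002]
```

drive_tool([
  [-0.04, 0.08, 0.15, 0, 0, 0],
  [-0.08, 0.15, 0.3, 0, 0, 0],
  [-0.08, 0.15, 0.38, 0, 0, 0],
  [-0.08, 0.15, 0.38, 0, 0, 0],
])

```text
clock: 2.65
tool_pos: [0.5479, 0.1832, 0.139]
orientation: [-179.8, -0.3, 162.9]
force: [-0.6, -0.5, 0.1]
opening: 0.0569
```

```bash
python3 - <<'E'
from h import *
for n in ['scene','side','wrist']: snap(n,n+'1')
o=sensors.get_obs(); print(o['tool_pos'])
for n in ['scene','side']: print(n, proj(load(n+'1'),o['tool_pos']))
E
python3 z.py scene1 320 180 450 325 4 a1; python3 z.py side1 165 100 285 230 4 b1
```

```text
[0.54945065 0.18429062 0.14202708]
scene [390.36099803 223.353208  ]
side [225.10400402 147.89649247]
(580, 520, 3)
(520, 480, 3)
```

View pics/a1.png

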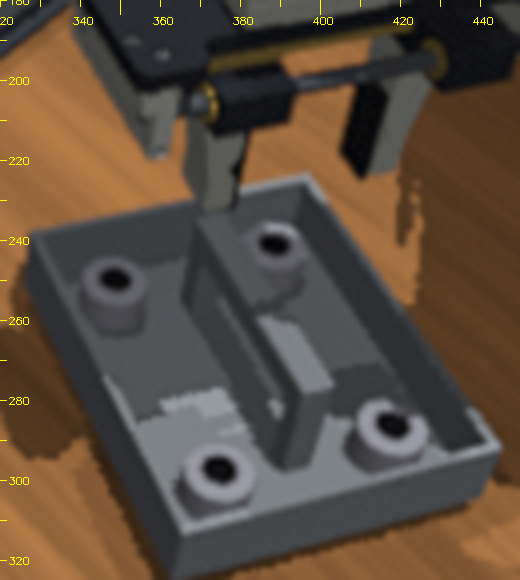

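View pics/b1.png

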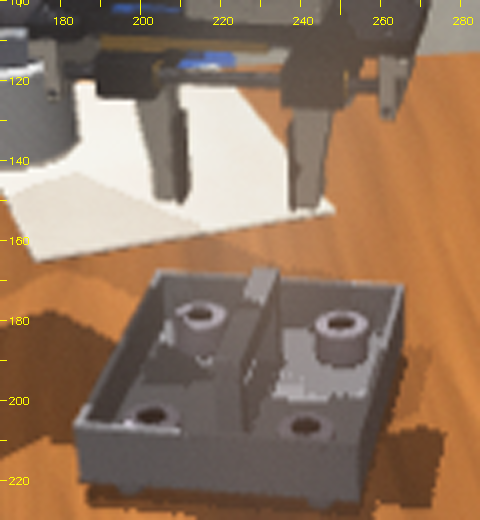

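View pics/wrist1.png

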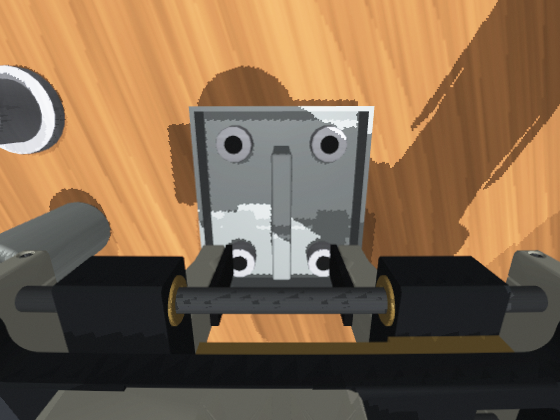

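```bash
python3 z.py wrist1 180 95 390 285 3 w1
python3 - <<'E'
from h import *
s=load('wrist1')
for p,z in [((190,107),.047),((374,107),.047),((272,154),.072),((291.5,154),.072),((272,279),.072),((291.5,279),.072),((233.5,145),.036),((329.5,145),.036)]: print(p,(onz(s,*p,z)*1000).round(1))
E
python3 go.py 549.5 185 45 163
```

```text
(570, 630, 3)
(190, 107) [594.1  81.   47. ]
(374, 107) [451.6 124.6  47. ]
(272, 154) [540.4 133.6  72. ]
(291.5, 154) [526.2 137.9  72. ]
(272, 279) [573.3 237.4  72. ]
(291.5, 279) [557.  242.4  72. ]
(233.5, 145) [572.7 120.7  36. ]
(329.5, 145) [492.3 145.4  36. ]
t 2.8 pos [549.5 184.3 142. ] rpy [ 1.7996e+02 -8.0000e-02  1.6296e+02] F [ 1.2 -0.  -0.4] open 0.0569
NEED [2.000e-04 4.100e-03 6.469e-01] [ 0.0007 -0.0013 -0.0006]
```

View pics/w1.png

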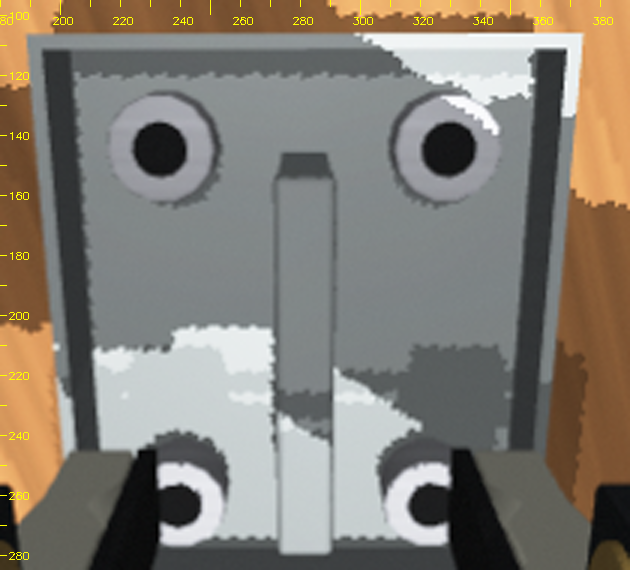

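drive_tool([
  [0, 0.01, 0.12, 0, 0, 0],
  [0, 0.015, 0.28, 0, 0, 0],
  [0, 0.015, 0.42, 0, 0, 0],
  [0, 0.015, 0.55, 0, 0, 0],
  [0, 0.015, 0.63, 0, 0, 0],
  [0, 0.015, 0.65, 0, 0, 0],
  [0, 0.015, 0.65, 0, 0, 0],
])

```text
clock: 3.5
tool_pos: [0.5504, 0.1866, 0.0451]
orientation: [179.9, -0.0, 163.0]
force: [0.5, 1.0, -0.2]
opening: 0.0571
```

drive_tool([
  [0, 0, 0, 0, 0, 0],
  [0, 0, 0, 0, 0, 0],
  [0, 0, 0, 0, 0, 0],
  [0, 0, 0, 0, 0, 0],
  [0, 0, 0, 0, 0, 0],
  [0, 0, 0, 0, 0, 0],
], fingers=-1)

```text
clock: 4.1
tool_pos: [0.5502, 0.1866, 0.0452]
orientation: [179.9, -0.1, 163.0]
force: [0.7, 0.9, 1.0]
opening: 0.0158
```

```bash
python3 go.py 549.5 186.5 180 163;python3 - <<'E'
from h import *
for n in ['scene','side','wrist']: snap(n,n+'2')
E
python3 z.py scene2 320 180 450 325 4 a2;python3 go.py 549.5 186.5 180 163
```

```text
t 4.1 pos [550.2 186.6  45.2] rpy [ 1.7994e+02 -6.0000e-02  1.6296e+02] F [0.7 0.9 1. ] open 0.0158
NEED [ 0.0051 -0.0012 -0.8988] [ 0.001  -0.001  -0.0007]
(580, 520, 3)
t 4.25 pos [550.2 186.6  45.2] rpy [ 1.7995e+02 -6.0000e-02  1.6296e+02] F [-1.8 -0.1  3.2] open 0.0156
NEED [ 0.0053 -0.0011 -0.8988] [ 0.0009 -0.001  -0.0006]
```

View pics/a2.png

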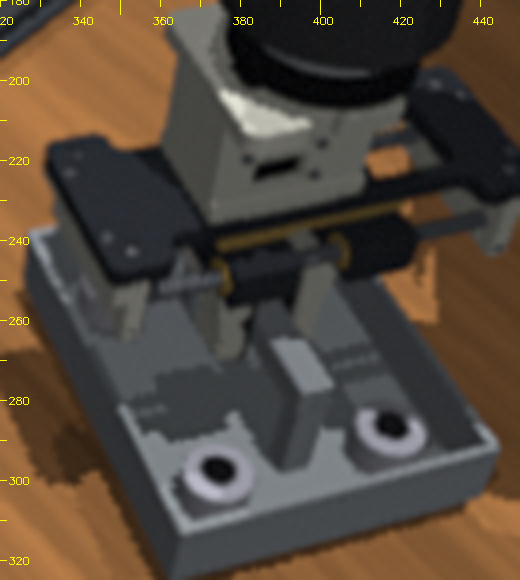

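View pics/wrist2.png

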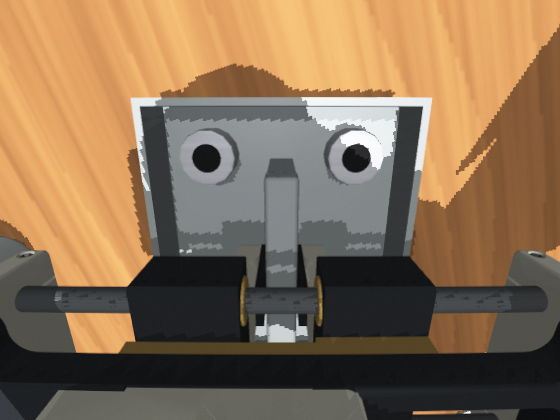

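```bash
cat > woff.py <<'E'
import sys
from h import *
s=load(sys.argv[1]); 
tp=np.array([550.2,186.6]); P=[onz(s,*p,.047)[:2]*1000 for p in [(131,97.5),(432,97.5)]]; Q=[onz(s,*p,.072)[:2]*1000 for p in [(265.5,178),(298,178)]]
print(P,Q); y=np.array([np.sin(np.radians(16.9)),np.cos(np.radians(16.9))])
print('walls',np.mean(P,0)+90*y,'bar',np.mean(Q,0)+55*y, 'yaw',np.degrees(np.arctan2(*(P[1]-P[0])[::-1])))
E
python3 woff.py wrist2; python3 z.py wrist2 120 85 440 265 2 w2
```

```text
[array([595.50373783,  79.61046851]), array([451.75543283, 123.58114963])] [array([541.06697548, 133.44113714]), array([527.02558932, 137.74284546])]
walls [549.79278275 187.70903164] bar [550.03490305 188.21673842] yaw 162.99183021578523
(360, 640, 3)
```

drive_tool([
  [0, 0, -0.02, 0, 0, 0],
  [0, 0, -0.05, 0, 0, 0],
  [0, 0, -0.1, 0, 0, 0],
  [0, 0, -0.15, 0, 0, 0],
  [0, 0, -0.2, 0, 0, 0],
  [0, 0, -0.2, 0, 0, 0],
  [0, 0, -0.2, 0, 0, 0],
])

```text
clock: 4.95
tool_pos: [0.5503, 0.1866, 0.0755]
orientation: [179.9, -0.0, 163.0]
force: [0.1, -1.3, -4.9]
opening: 0.0158
```

View pics/w2.png

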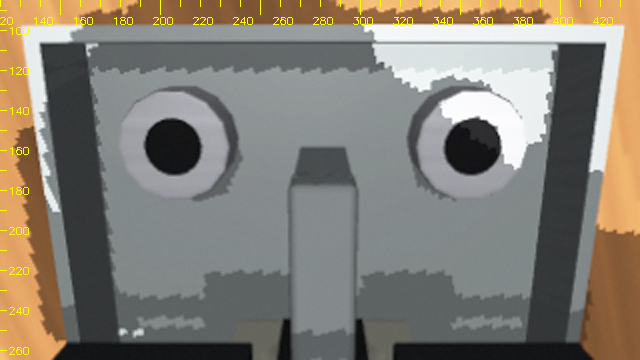

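```bash
python3 go.py 502 -172 170 196
```

```text
t 4.95 pos [550.3 186.6  75.5] rpy [ 1.7991e+02 -4.0000e-02  1.6296e+02] F [ 0.1 -1.3 -4.9] open 0.0158
NEED [-0.3926 -2.3793 -0.634 ] [ 1.700e-03 -3.000e-04 -5.507e-01]
```

drive_tool([
  [0, 0, -0.08, 0, 0, 0],
  [0, -0.05, -0.2, 0, 0, 0],
  [-0.02, -0.15, -0.35, 0, 0, 0],
  [-0.05, -0.3, -0.5, 0, 0, 0],
  [-0.08, -0.5, -0.6, 0, 0, 0],
  [-0.12, -0.7, -0.63, 0, 0, 0],
  [-0.15, -0.85, -0.63, 0, 0, 0],
  [-0.15, -0.9, -0.63, 0, 0, 0],
])

```text
clock: 5.75
tool_pos: [0.5317, 0.0489, 0.1706]
orientation: [179.9, -0.0, 162.9]
force: [0.4, 0.3, -4.4]
opening: 0.0157
```

drive_tool([
  [-0.02, -0.08, 0, 0, 0, -0.03],
  [-0.05, -0.22, 0, 0, 0, -0.09],
  [-0.08, -0.4, 0, 0, 0, -0.17],
  [-0.12, -0.6, 0, 0, 0, -0.25],
  [-0.15, -0.8, 0, 0, 0, -0.33],
  [-0.18, -0.95, 0, 0, 0, -0.4],
  [-0.18, -1, 0, 0, 0, -0.4],
])

```text
clock: 6.45
tool_pos: [0.5129, -0.1038, 0.1705]
orientation: [179.9, -0.0, -173.1]
force: [-0.2, 1.0, -3.6]
opening: 0.0154
```

```bash
python3 go.py 502 -172 150 196
```

```text
t 6.45 pos [ 512.9 -103.8  170.5] rpy [ 179.91   -0.   -173.11] F [-0.2  1.  -3.6] open 0.0154
NEED [ 0.127  -0.4429  0.1362] [ 1.600e-03  1.000e-04 -1.518e-01]
```

drive_tool([
  [0.02, -0.08, 0.02, 0, 0, -0.03],
  [0.05, -0.2, 0.05, 0, 0, -0.08],
  [0.09, -0.33, 0.09, 0, 0, -0.12],
  [0.12, -0.42, 0.13, 0, 0, -0.15],
  [0.127, -0.44, 0.136, 0, 0, -0.152],
  [0.127, -0.443, 0.136, 0, 0, -0.152],
  [0.127, -0.443, 0.136, 0, 0, -0.152],
])

```text
clock: 7.15
tool_pos: [0.5024, -0.1715, 0.1504]
orientation: [179.9, 0.0, -164.0]
force: [0.7, 0.4, -4.1]
opening: 0.0161
```

```bash
python3 - <<'E'
from h import *
for n in ['scene','side','wrist']: snap(n,n+'3'); 
o=sensors.get_obs(); print(o['tool_pos'],o['orientation'],o['force'],o['moment'])
E
python3 z.py scene3 210 80 370 220 4 a3; python3 z.py side3 115 190 335 390 3 b3
```

```text
[ 0.50238022 -0.17140182  0.15039891] [ 1.79914584e+02  4.69421434e-02 -1.63975051e+02] [-0.02099302 -0.25671604 -5.0906582 ] [ 0.08148418  0.10290104 -0.06362342]
(560, 640, 3)
(600, 660, 3)
```

View pics/a3.png

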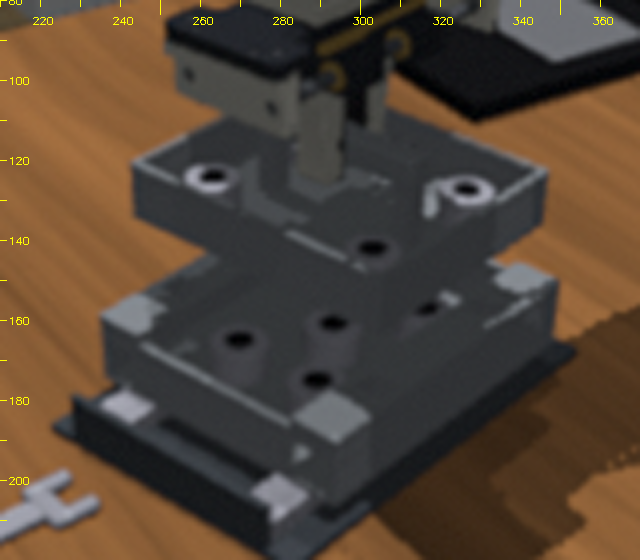

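View pics/b3.png

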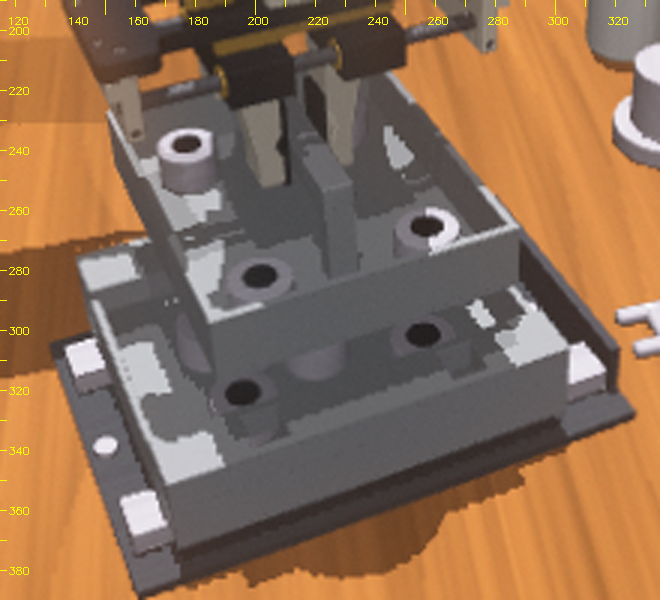

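View pics/wrist3.png

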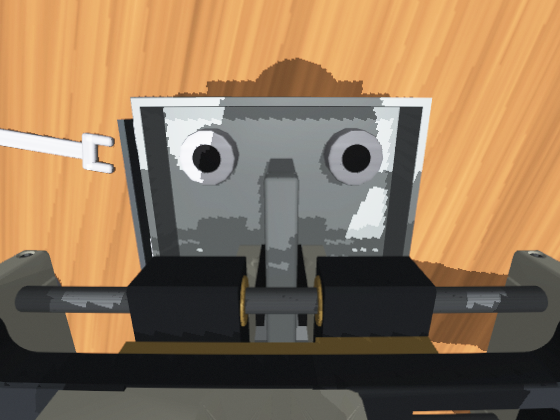

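Run:
```python
from h import *
S=load('scene3');D=load('side3');h=.5
for n,s,P in [('S',S,[(243.3,120.8),(346.8,123)]),('D',D,[(288,266),(151,227.7)])]:
    Q=[onz(s,u-h,v-h,.1522)*1000 for u,v in P]; print(n,Q,np.mean(Q,0).round(1),np.linalg.norm(Q[1]-Q[0]))
for a,b in [((243.3,120.8),(288,266)),((346.8,123),(151,227.7))]:
    print(cross(S,np.array(a)-h,D,np.array(b)-h))
S0=load('scene0');D0=load('side0')
for n,s,P in [('S',S0,[(256,151.5),(284,135),(332,156.5),(304,176)]),('D',D0,[(232.3,255.7),(174,272.3),(203.3,332),(269.3,309.3)])]:
    Q=[onz(s,u-h,v-h,.065)*1000 for u,v in P]; print('sock',n,np.mean(Q,0).round(1))
```

```text
S [array([ 597.11305359, -232.96742395,  152.2       ]), array([ 407.47256878, -102.33667617,  152.2       ])] [ 502.3 -167.7  152.2] 230.27788809132147
D [array([ 598.37077135, -239.41864482,  152.2       ]), array([ 406.27778027, -110.27028219,  152.2       ])] [ 502.3 -174.8  152.2] 231.47141679629888
(array([ 0.59738729, -0.23611964,  0.15031588]), np.float64(0.0034336864106056597))
(array([ 0.40520914, -0.10550461,  0.14958916]), np.float64(0.001344757488803153))
sock S [ 501.9 -170.7   65. ]
sock D [ 502.8 -174.    65. ]
```

drive_tool([
  [0, -0.004, 0.04, 0, 0, 0],
  [0, -0.004, 0.1, 0, 0, 0],
  [0, -0.004, 0.16, 0, 0, 0],
  [0, -0.004, 0.21, 0, 0, 0],
  [0, -0.004, 0.23, 0, 0, 0],
  [0, -0.004, 0.235, 0, 0, 0],
  [0, -0.004, 0.235, 0, 0, 0],
])

```text
clock: 8.0
tool_pos: [0.5027, -0.172, 0.1151]
orientation: [179.9, 0.0, -164.0]
force: [0.1, -0.2, -4.2]
opening: 0.0159
```

```bash
python3 go.py 502.4 -172 109 196
```

```text
t 8.0 pos [ 502.7 -172.   115.1] rpy [ 1.7992e+02  4.0000e-02 -1.6397e+02] F [ 0.1 -0.2 -4.2] open 0.0159
NEED [0.0017 0.0005 0.0407] [0.0013 0.0006 0.0005]
```

drive_tool([
  [0, 0, 0.008, 0, 0, 0],
  [0, 0, 0.016, 0, 0, 0],
  [0, 0, 0.024, 0, 0, 0],
  [0, 0, 0.03, 0, 0, 0],
  [0, 0, 0.035, 0, 0, 0],
  [0, 0, 0.038, 0, 0, 0],
  [0, 0, 0.04, 0, 0, 0],
  [0, 0, 0.04, 0, 0, 0],
])

```text
clock: 8.8
tool_pos: [0.5027, -0.172, 0.1091]
orientation: [179.9, 0.0, -164.0]
force: [0.4, -0.1, -3.9]
opening: 0.0158
```

drive_tool([
  [0, 0, 0.003, 0, 0, 0],
  [0, 0, 0.006, 0, 0, 0],
  [0, 0, 0.009, 0, 0, 0],
  [0, 0, 0.012, 0, 0, 0],
  [0, 0, 0.012, 0, 0, 0],
])

```text
clock: 9.3
tool_pos: [0.5026, -0.172, 0.1072]
orientation: [179.9, 0.0, -164.0]
force: [0.6, 0.4, -4.5]
opening: 0.0159
```

drive_tool([
  [0, 0, 0.005, 0, 0, 0],
  [0, 0, 0.01, 0, 0, 0],
  [0, 0, 0.015, 0, 0, 0],
  [0, 0, 0.02, 0, 0, 0],
  [0, 0, 0.025, 0, 0, 0],
  [0, 0, 0.025, 0, 0, 0],
])

```text
clock: 9.9
tool_pos: [0.5025, -0.172, 0.1033]
orientation: [179.9, 0.0, -164.0]
force: [-0.2, 0.9, -4.9]
opening: 0.0153
```

drive_tool([
  [0, 0, 0.005, 0, 0, 0],
  [0, 0, 0.01, 0, 0, 0],
  [0, 0, 0.015, 0, 0, 0],
  [0, 0, 0.02, 0, 0, 0],
  [0, 0, 0.025, 0, 0, 0],
  [0, 0, 0.028, 0, 0, 0],
  [0, 0, 0.028, 0, 0, 0],
])

```text
clock: 10.6
tool_pos: [0.5025, -0.172, 0.099]
orientation: [179.9, 0.0, -164.0]
force: [0.8, 0.2, -4.7]
opening: 0.0158
```

drive_tool([
  [0, 0, 0.003, 0, 0, 0],
  [0, 0, 0.006, 0, 0, 0],
  [0, 0, 0.006, 0, 0, 0],
])

```text
clock: 10.9
tool_pos: [0.5026, -0.172, 0.0982]
orientation: [179.9, 0.0, -164.0]
force: [-0.2, -0.1, -4.0]
opening: 0.0151
```

drive_tool([
  [0, 0, 0.003, 0, 0, 0],
  [0, 0, 0.006, 0, 0, 0],
  [0, 0, 0.006, 0, 0, 0],
])

```text
clock: 11.2
tool_pos: [0.5026, -0.172, 0.0981]
orientation: [179.9, 0.0, -164.0]
force: [-3.1, 2.5, 5.3]
opening: 0.0157
```

```bash
python3 - <<'E'
from h import *
for n in ['scene','side']: snap(n,n+'4')
E
python3 z.py scene4 210 80 370 220 4 a4; python3 z.py side4 115 190 335 390 3 b4; python3 go.py 535.4 -161.8 98.2 196
```

```text
(560, 640, 3)
(600, 660, 3)
t 11.3 pos [ 502.6 -172.    98.1] rpy [ 1.7993e+02  4.0000e-02 -1.6396e+02] F [-3.6  3.4  5.3] open 0.0158
NEED [-0.2292  0.0049 -0.0003] [0.0011 0.0006 0.0007]
```

View pics/a4.png

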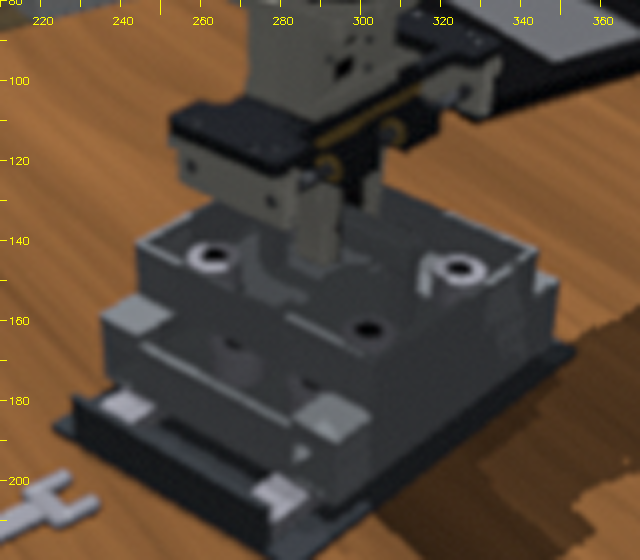

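View pics/b4.png

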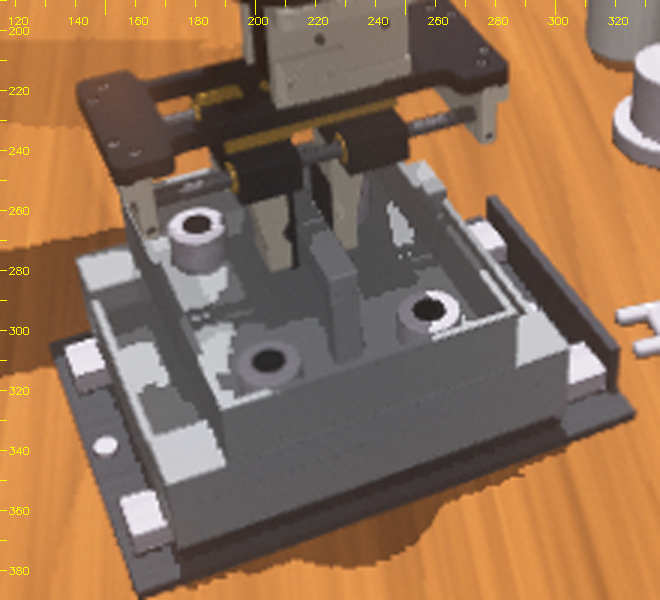

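drive_tool([
  [-0.005, 0, 0, 0, 0, 0],
  [-0.012, 0, 0, 0, 0, 0],
  [-0.02, 0, 0, 0, 0, 0],
  [-0.028, 0, 0, 0, 0, 0],
  [-0.036, 0, 0, 0, 0, 0],
  [-0.044, 0, 0, 0, 0, 0],
])

```text
clock: 11.9
tool_pos: [0.5081, -0.1705, 0.0981]
orientation: [179.9, -0.1, -164.0]
force: [-5.8, -0.1, 2.7]
opening: 0.0157
```

```bash
python3 go.py 535.4 -161.8 98.2 196
```

```text
t 11.9 pos [ 508.1 -170.5   98.1] rpy [ 1.7992e+02 -7.0000e-02 -1.6396e+02] F [-5.8 -0.1  2.7] open 0.0157
NEED [-0.1911  0.0051 -0.0006] [ 0.0013 -0.0012  0.0006]
```

drive_tool([
  [-0.012, 0, 0, 0, 0, 0],
  [-0.026, 0, 0, 0, 0, 0],
  [-0.04, 0, 0, 0, 0, 0],
  [-0.054, 0, 0, 0, 0, 0],
  [-0.068, 0, 0, 0, 0, 0],
  [-0.082, 0, 0, 0, 0, 0],
  [-0.096, 0, 0, 0, 0, 0],
  [-0.11, 0, 0, 0, 0, 0],
])

```text
clock: 12.7
tool_pos: [0.5231, -0.1662, 0.0982]
orientation: [179.9, -0.2, -164.0]
force: [-5.6, -1.8, 4.7]
opening: 0.0156
```

```bash
python3 go.py 535.4 -161.8 98.2 196
```

```text
t 12.7 pos [ 523.1 -166.2   98.2] rpy [ 1.7991e+02 -1.7000e-01 -1.6397e+02] F [-5.6 -1.8  4.7] open 0.0156
NEED [-0.0869  0.0054 -0.0005] [ 0.0015 -0.0028  0.0004]
```

drive_tool([
  [-0.007, 0, 0, 0, -0.001, 0],
  [-0.014, 0, 0, 0, -0.002, 0],
  [-0.021, 0, 0, 0, -0.003, 0],
  [-0.028, 0, 0, 0, -0.003, 0],
  [-0.035, 0, 0, 0, -0.003, 0],
  [-0.042, 0, 0, 0, -0.003, 0],
  [-0.048, 0, 0, 0, -0.003, 0],
  [-0.054, 0, 0, 0, -0.003, 0],
])

```text
clock: 13.5
tool_pos: [0.5302, -0.1642, 0.0981]
orientation: [179.9, -0.1, -164.0]
force: [-5.8, -0.1, 2.9]
opening: 0.0157
```

```bash
python3 go.py 535.4 -161.8 98.2 196
```

```text
t 13.5 pos [ 530.2 -164.2   98.1] rpy [ 1.7991e+02 -6.0000e-02 -1.6398e+02] F [-5.8 -0.1  2.9] open 0.0157
NEED [-0.0374  0.0056 -0.0004] [ 0.0016 -0.0011  0.0004]
```

~5.6 mm nominal left; smaller steps, watching the force.

drive_tool([
  [-0.004, 0, 0, 0, 0, 0],
  [-0.008, 0, 0, 0, 0, 0],
  [-0.012, 0, 0, 0, 0, 0],
  [-0.016, 0, 0, 0, 0, 0],
  [-0.02, 0, 0, 0, 0, 0],
])

```text
clock: 14.0
tool_pos: [0.5327, -0.1634, 0.0981]
orientation: [179.9, -0.1, -164.0]
force: [-5.5, -0.7, 3.0]
opening: 0.0157
```

drive_tool([
  [-0.003, 0, 0, 0, 0, 0],
  [-0.006, 0, 0, 0, 0, 0],
  [-0.009, 0, 0, 0, 0, 0],
])

```text
clock: 14.3
tool_pos: [0.5337, -0.1632, 0.0982]
orientation: [179.9, -0.1, -164.0]
force: [-4.4, -1.7, 3.7]
opening: 0.0159
```

drive_tool([
  [-0.003, 0, 0, 0, 0, 0],
  [-0.006, 0, 0, 0, 0, 0],
  [-0.009, 0, 0, 0, 0, 0],
])

```text
clock: 14.6
tool_pos: [0.5346, -0.1629, 0.0981]
orientation: [179.9, -0.2, -164.0]
force: [-5.2, -0.4, 2.9]
opening: 0.0157
```

drive_tool([
  [-0.003, 0, 0, 0, 0, 0],
  [-0.006, 0, 0, 0, 0, 0],
  [-0.009, 0, 0, 0, 0, 0],
])

```text
clock: 14.9
tool_pos: [0.5356, -0.1626, 0.0981]
orientation: [179.9, -0.2, -164.0]
force: [-5.2, -0.4, 2.9]
opening: 0.0159
```

drive_tool([
  [-0.003, 0, 0, 0, 0, 0],
  [-0.006, 0, 0, 0, 0, 0],
  [-0.009, 0, 0, 0, 0, 0],
])

```text
clock: 15.2
tool_pos: [0.5366, -0.1623, 0.0981]
orientation: [179.9, -0.2, -164.0]
force: [-5.7, -0.3, 2.9]
opening: 0.0154
```

drive_tool([
  [-0.003, 0, 0, 0, 0, 0],
  [-0.006, 0, 0, 0, 0, 0],
  [-0.009, 0, 0, 0, 0, 0],
])

```text
clock: 15.5
tool_pos: [0.5377, -0.162, 0.0982]
orientation: [179.9, -0.3, -164.0]
force: [-5.4, -0.6, 3.2]
opening: 0.0158
```

drive_tool([
  [-0.003, 0, 0, 0, -0.001, 0],
  [-0.006, 0, 0, 0, -0.002, 0],
  [-0.009, 0, 0, 0, -0.003, 0],
])

```text
clock: 15.8
tool_pos: [0.5378, -0.1619, 0.0981]
orientation: [179.9, -0.2, -164.0]
force: [-8.4, -1.9, 4.8]
opening: 0.0155
```

drive_tool([
  [-0.003, 0, 0, 0, 0, 0],
  [-0.006, 0, 0, 0, 0, 0],
  [-0.009, 0, 0, 0, 0, 0],
])

```text
clock: 16.1
tool_pos: [0.5378, -0.162, 0.0982]
orientation: [179.8, -0.3, -164.0]
force: [-9.7, -1.5, 6.8]
opening: 0.0162
```

```bash
python3 - <<'E'
from h import *
for n in ['side']: snap(n,n+'5')
E
python3 z.py side5 115 190 335 390 3 b5; python3 go.py 535.4 -161.8 98.2 196
```

```text
(600, 660, 3)
t 16.15 pos [ 537.8 -162.    98.1] rpy [ 179.84   -0.35 -164.02] F [-8.4 -1.   6.1] open 0.0158
NEED [ 0.0151  0.0055 -0.0003] [ 0.0026 -0.0058 -0.0003]
```

View pics/b5.png

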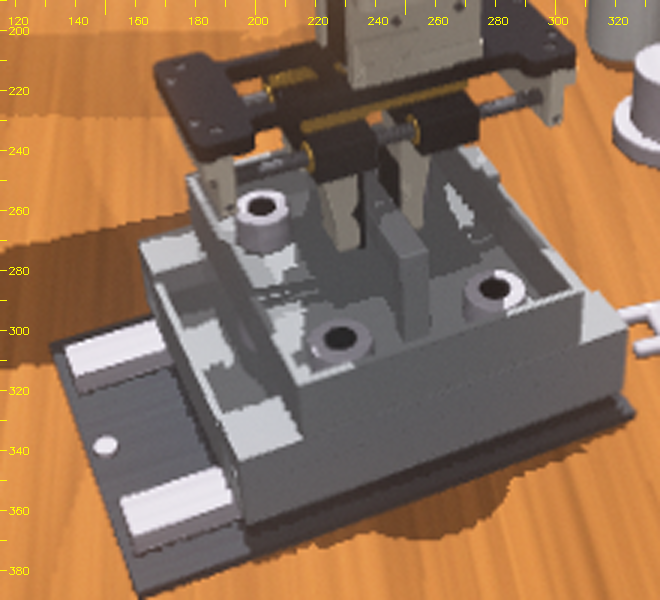

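drive_tool([
  [0, 0, 0, 0, 0, 0],
  [0, 0, 0, 0, 0, 0],
  [0, 0, 0, 0, 0, 0],
])

```text
clock: 16.45
tool_pos: [0.5377, -0.162, 0.0981]
orientation: [179.8, -0.4, -164.0]
force: [-4.8, 0.7, 2.8]
opening: 0.0158
```

drive_tool([
  [0, 0, 0, 0, 0, 0],
  [0, 0, 0, 0, 0, 0],
  [0, 0, 0, 0, 0, 0],
  [0, 0, 0, 0, 0, 0],
  [0, 0, 0, 0, 0, 0],
], fingers=0.15)

```text
clock: 16.95
tool_pos: [0.5381, -0.1619, 0.0982]
orientation: [179.9, -0.3, -164.0]
force: [0.7, 1.3, 1.4]
opening: 0.0483
```

```bash
python3 go.py 537.8 -162 98.2 196
```

```text
t 16.95 pos [ 538.1 -161.9   98.2] rpy [ 179.85   -0.33 -164.01] F [0.7 1.3 1.4] open 0.0483
NEED [ 0.0018  0.0001 -0.    ] [ 0.0025 -0.0055 -0.0001]
```

drive_tool([
  [0, 0, -0.03, 0, 0, 0],
  [0, 0, -0.1, 0, 0, 0],
  [0, 0, -0.25, 0, 0, 0],
  [0, 0, -0.45, 0, 0, 0],
  [0, 0, -0.65, 0, 0, 0],
  [0, 0, -0.85, 0, 0, 0],
  [0, 0, -1, 0, 0, 0],
])

```text
clock: 17.65
tool_pos: [0.5395, -0.1623, 0.2515]
orientation: [179.9, -0.2, -164.0]
force: [0.1, 0.3, 0.1]
opening: 0.0507
```

drive_tool([
  [0.1, 0.1, -0.1, 0, 0, 0],
  [0.3, 0.3, -0.1, 0, 0, 0],
  [0.6, 0.6, -0.1, 0, 0, 0],
  [0.8, 0.9, -0.1, 0, 0, 0],
  [0.8, 1, -0.1, 0, 0, 0],
  [0.8, 1, -0.1, 0, 0, 0],
])

```text
clock: 18.25
tool_pos: [0.381, -0.0496, 0.2688]
orientation: [179.9, 0.1, -163.8]
force: [-0.3, 0.9, -0.2]
opening: 0.0502
```

```bash
python3 - <<'E'
from h import *
for n in ['side','scene']: snap(n,n+'6')
E
python3 z.py side6 115 190 335 390 3 b6;python3 z.py scene6 210 80 370 220 4 a6
```

```text
(600, 660, 3)
(560, 640, 3)
```

View pics/b6.png

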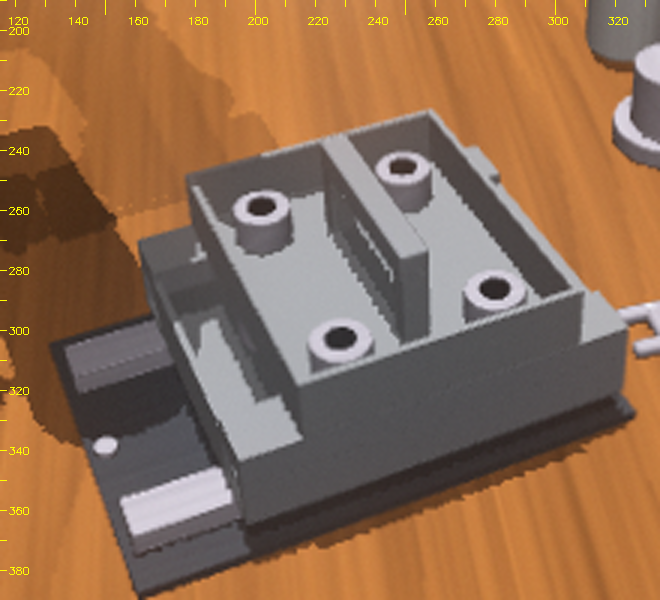

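View pics/a6.png

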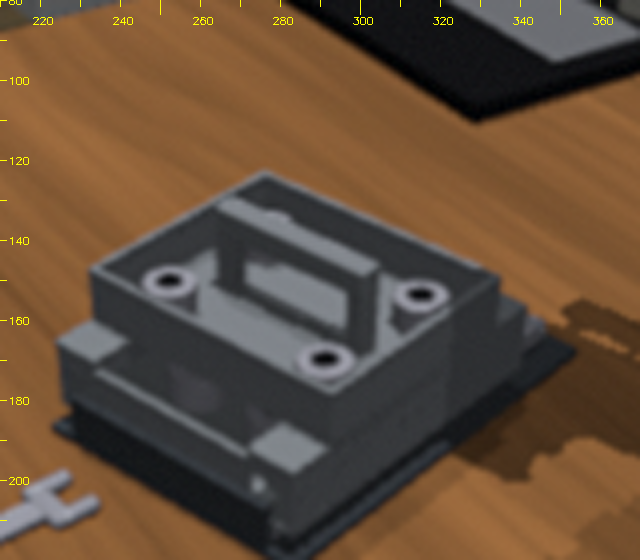

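View pics/scene6.png

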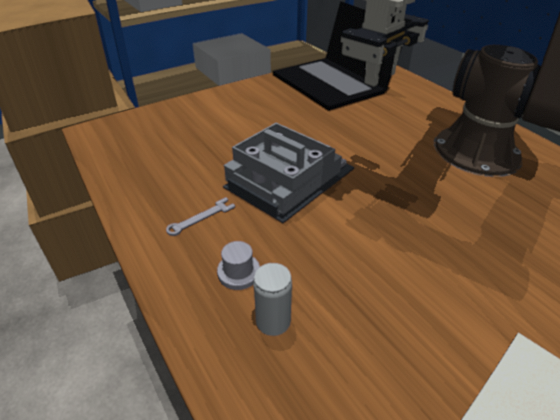

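The trays are stacked flush and the lower tray's face meets the stop plate, around (232–285, 180–212) in the scene picture. The can, sleeve and wrench look unmoved.

```bash
python3 -c "
from h import *
print(ticket.close_job())"
```

```text
the job is handed in; nothing more can be done
None
```

The job is handed in at about 18.3 s of the 72 s. The loose tray is seated in the lower tray and the pair is pushed home against the end stop. The gripper is open and clear.

- **Placing:** I gripped the tray by its bar and lowered it in small steps over the sockets I had measured. The lugs went straight in, so I did not need to search. The tray went fully down at a TCP height of 98.1 mm, against 98.2 mm expected, pressing with about 10 N.
- **Pushing home:** The pair slid about 36.5 mm at roughly 6 N. It then stopped moving through two further small pushes while the force rose to about 10 N, so I took that as the stop. I eased off, opened the fingers and lifted straight up.
- **Last pictures:** The tray sits flush and level, the lower tray is against the stop plate, and the can, sleeve and wrench look unmoved. The force on the tool after drawing clear was about 0 N.
- **What disagreed:** The stop came about 2.5 mm further than my camera estimate, which fits calibration error plus play of the lugs in the sockets. The scene and side views differed by 5–10 mm in y. I used their average.
- **Tilt:** The tool tilted by up to 0.4° during the push.

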